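Load the panel-light LED boards on the hot plate and start the soak

TASK

The three LED boards of a panel light are due for a heat soak: turn them so that they fit together like a jigsaw and lay all three side by side inside the frame on the hot plate, each flat on the heater surface. Set each one down rather than dropping it, and only when all three lie flat press the green start button on the hot plate. Leave the jar, the multimeter and the screwdriver where they are.

Things in the scene. Friction and masses are not known exactly. Their poses are not given: they have to be found in the camera images.
- carrier (a point): Centre of the grey heater surface inside the black frame on the fixed navy hot plate, 83 mm above the bench. Frame inside: 130 mm along x, 162 mm along y; walls 6 mm thick, 8 mm high. x points away from the control panel, z up. The hot plate reaches 175 mm to -x, 105 mm to +x, 130 mm to either side of this point; its control panel (-x end) lies 18 mm below the heater surface.
- board_a_driver (a point): Board A, 92 x 92 mm, stepped like a staircase (6 squares). White, yellow LEDs, 6 mm thick. Point: centre of its black driver (28 x, 36 y, 28 mm tall, on top: the grip), 20 mm above the underside; z up. Outline: 32 mm squares, trimmed 2 mm all round the outline; square centres in mm (x, y) from it, in its axes: (16,16) (16,-16) (16,-48) (-16,16) (-16,-16) (-48,16).
- board_b_driver (a point): Board B, 60 x 124 mm, a broad head with a long leg (6 squares). White, yellow LEDs, 6 mm thick. Point: centre of its black driver (28 x, 36 y, 28 mm tall, on top: the grip), 20 mm above the underside; z up. Outline: 32 mm squares, trimmed 2 mm all round the outline; square centres in mm (x, y) from it, in its axes: (24,-24) (-8,-24) (24,8) (-8,8) (-8,40) (-8,72).
- board_c_driver (a point): Board C, 92 x 124 mm, wide with a tab in its long side and a foot at one end (8 squares). White, yellow LEDs, 6 mm thick. Point: centre of its black driver (28 x, 36 y, 28 mm tall, on top: the grip), 20 mm above the underside; z up. Outline: 32 mm squares, trimmed 2 mm all round the outline; square centres in mm (x, y) from it, in its axes: (-48,0) (-16,-32) (-16,0) (-16,32) (16,-64) (16,-32) (16,0) (16,32).
- start_top (a point): Centre of the top face of the green round start button (28 mm across) on the hot plate's control panel; it is pressed straight down. It lies 139 mm to -x and 85 mm to -y of the carrier point, its top almost level with the heater surface; round black housing 44 mm across, 12 mm high, the button 10 mm proud of it.
- start (a joint): Travel of the start button: 0 up, 0.006 m fully down; a spring pushes it back, fully down takes 5 N. It counts as pressed beyond 0.004 m.
- paste_jar_mid (a point): Middle of a small grey jar with a white lid, 54 mm across, 55 mm tall, standing on the bench; leave alone.
- multimeter: Orange hand-held multimeter lying on its back, 185 (x) x 88 x 40 mm, origin at the centre of its underside; leave alone.
- screwdriver_grip (a point): Screwdriver with a red handle, 190 mm long, lying on the bench, point in the handle; leave alone.

How it is judged:
By the outcome, as a careful person would: the job done as asked, in the order asked, and still so for the second after the job is handed in, with the robot touching nothing.
It also fails if it takes over 72 s, if anything falls off the work surface, if the arm or the gripper's body presses on something with over 40 N, if the wrist force passes 120 N, or if a joint passes its speed limit or range.

ROBOT

A 7-joint arm with a two-finger parallel gripper is mounted at the origin on the work surface. World frame = base frame: x ahead of the robot, y to its left, z up, the work surface at z = 0. Lengths are in m, angles in degrees, forces in N, time in s.
With the tool pointing down it reaches from about 0.425 to 1.025 m from the base axis. Payload 9.4 kg.
Tool frame: the origin (TCP) lies at the very end of the fingers, on their centre line; the grasp point (between the pads) lies bot.grip_point_offset behind it (bot.grip_point_offset is the distance from the TCP to the grasp point, in m); z points along the fingers, x is the direction in which the jaws open and shut, and the axes are right-handed (so a half turn about z gives the same grasp; the last joint's range is limited). The gripper opens to 85 mm and grips with 20 to 120 N. Pads are 22 mm wide; open, the fingers measure 114 mm over their backs; the gripper's body (76 mm by 85 mm) begins 54 mm behind the grasp point. The pads swing forward as they close: fully open they stand 13 mm farther back than shut.
Start: joints at [61.037, 34.337, -0.143, 91.639, 0.103, 54.024, -4.572], TCP at [0.301, -0.659, 0.231] pointing down, gripper open.
Joint ranges: [-147.43, 147.43], [-19.82, 112.94], [-74.19, 73.91], [6.32, 146.72], [-59.91, 239.91], [6.04, 106.73], [-150.56, 150.56]. Speed limits (degrees/s): [127.2, 127.2, 172.46, 172.46, 180, 180, 180].

INTERFACE

Orientations are given as a 3x3 rotation matrix whose columns are the frame's x, y, z axes.
In Python, from rig import bot gives the robot as it stands.
- The arm moves only by the tool play_rows, never from a script. Its argument "plan" is one flat list of numbers, 5 for each row, row after row: the shift along the tool's x, y, z in units of 40 mm (1.0 is 40 mm), then the turn about the tool's z in units of 8 degrees (1.0 is 8 degrees), then the opening, from 0 (shut) to 1 (fully open). A call has 1 to 12 rows; each row is the pose to reach, as a shift and turn from the pose measured when the call began, along the tool's axes at that moment; what a row does not reach only later rows make up. A row lasts 1/8 s, in which the tool goes at most 62.5 mm and 10.7 degrees, less where a joint would pass 70% of its speed; a pose out of reach is approached as far as the arm can. A call with a gripper value outside its range is refused whole. The fingers move at their own pace and stop on an object; "newtons" is the grip in N (left out, the last holds). Time passes only in rows, so rows that repeat a pose let the fingers close. It gives the time, the measured TCP pose, the force and the opening at its end, in the units of the state.
- bot.state(): the state, without advancing time (a new reading comes with each control period).
- bot.grab_frame(name): name is "scene" or "top"; returns a dict with "frame" (420x560x3 uint8, red, green, blue), "z_map" (420x560 float32, m along the optical axis (not along the pixel's ray), 0 where there is no reading), "vertical_fov" (degrees; the focal length in pixels is half the picture's height over the tangent of half this angle, whatever the lens; pixels are square), "cx", "cy" (the principal point, pixels), "k1" (the pictures are not rectified: a ray, as slopes to the right and down, at radius r is drawn at 1 + k1 r^2 times it, then the intrinsics apply), "world_from_camera" (4x4, takes a point from camera to world coordinates). Camera axes: x right, y down, z forward; pixel columns grow to the right and rows downward; lengths in m; the calibration is good to about 2 mm. A picture is of the moment at which its call begins.
- bot.hand_in(): hands the job in, once; it reports no verdict.
Trained networks look in the newest picture that a camera, given by its name, has taken for a name from the list of things; names that differ only in an ending like _2 or _b are one class to them, and where a whole thing is asked for, a point or a joint stands for the part that bears it (a point fixed in the world has none). Each returns a list of dicts, best first, with "confidence" (0 to 1); they miss things now and then, are a little off and sometimes report something else, mostly with a low value. They report only what shows in the picture. A call takes as long as a camera call.
- bot.recognise(camera, thing): "position" ([column, row] in pixels, amid what is visible of it).
The state is a dict: "t": time; "joints": joint angles; "joint_velocities": joint speeds; "joint_efforts": joint torques, N m; "tcp_pos": TCP position; "orientation": TCP orientation; "wrist_force": force on the tool from outside, world axes, zero at the start; "moment": the same for the moment, N m; "width": opening from 0.0 (shut) to 1.0 (fully open).
Only numpy, scipy, OpenCV 4.12 (cv2) and the standard library are available. Lean on these libraries where they do the work, as an engineer would, in place of code of your own. Each camera call takes 0.05 s, during which the arm holds its last target. There are 200 camera calls.

## Working session

There is one attempt and no reset: what is moved stays moved. The work goes in short steps, Python scripts to look and compute and a tool call to move; the robot and the scene stay as the last step left them, time stands still between calls to the robot, and variables do not carry over. Pictures are saved under pics/ and viewed, about 8 in all and at most 12, crops included, and the job is handed in when it is done.

Besides the shell and the picture viewer there is one more tool, called after "Emit:" in YAML: its name, and indented under it one key for each argument. play_rows: Moves the arm, as the interface text tells. Its arguments: {"type":"object","properties":{"plan":{"type":"array","items":{"type":"number"}},"newtons":{"type":"number"}},"required":["plan"]}

```bash
ls; mkdir -p pics
cat > h.py <<'E'
import numpy as np, cv2
from rig import bot
def grab(n):
    f=bot.grab_frame(n); return f
def K(f):
    F=210/np.tan(np.radians(f["vertical_fov"])/2); return np.array([[F,0,f["cx"]],[0,F,f["cy"]],[0,0,1.]]),np.array([f["k1"],0,0,0,0.])
def cloud(f):
    k,d=K(f); v,u=np.mgrid[0:420,0:560]
    p=cv2.undistortPoints(np.stack([u,v],-1).reshape(-1,1,2).astype(np.float64),k,d).reshape(420,560,2)
    z=f["z_map"]; c=np.stack([p[...,0]*z,p[...,1]*z,z,np.ones_like(z)],-1)
    w=(c@np.array(f["world_from_camera"]).T)[...,:3]; w[z==0]=np.nan; return w
E
python3 - <<'E'
from h import *
print(bot.grip_point_offset,bot.state())
for n in("top","scene"):
    f=grab(n); cv2.imwrite(f"pics/{n}0.png",f["frame"][...,::-1]); w=cloud(f)
    print(n,f["vertical_fov"],np.round(f["world_from_camera"],3).tolist(),f["k1"])
    for t in["carrier","board_a_driver","board_b_driver","board_c_driver","start_top","paste_jar_mid","multimeter","screwdriver_grip"]:
        for r in bot.recognise(n,t)[:2]:
            c,q=map(int,np.round(r["position"])); print(t,c,q,round(r["confidence"],2),np.round(w[q,c],3))
E
```

```text
pics
0.0187 {'t': 0.0, 'joints': array([61.03562667, 34.38741232, -0.14560087, 91.67882817,  0.10343355,
       54.02430744, -4.57290552]), 'joint_velocities': array([-0.04926041,  0.00710086,  0.07742523,  0.06206441, -0.03589424,
       -0.04405301, -0.0161798 ]), 'joint_efforts': array([-1.22199330e-03, -7.76465964e+01,  1.56440321e+00, -2.58012789e+01,
        1.23114188e-02,  9.07885667e-03,  2.25569443e-05]), 'tcp_pos': array([ 0.30124976, -0.6589479 ,  0.23039359]), 'orientation': array([[ 4.15843966e-01, -9.09435634e-01, -7.89556396e-04],
       [-9.09434619e-01, -4.15844689e-01,  1.36659789e-03],
       [-1.57116565e-03,  1.49758435e-04, -9.99998755e-01]]), 'wrist_force': array([0.22901453, 0.56082864, 0.17501527]), 'moment': array([-0.04496314, -0.028182  ,  0.00337302]), 'width': 1.0023712200745867}
top 46.67160530054832 [[-0.029, -0.984, 0.174, 0.349], [-0.999, 0.032, 0.012, 0.009], [-0.017, -0.174, -0.985, 1.307], [0.0, 0.0, 0.0, 1.0]] -0.12427724018757999
carrier 189 231 0.82 [0.521 0.241 0.08 ]
carrier 314 191 0.36 [ 0.625 -0.086  0.032]
board_a_driver 407 207 0.66 [ 0.573 -0.334  0.032]
board_b_driver 352 267 0.9 [ 0.419 -0.177  0.032]
board_c_driver 315 190 0.55 [ 0.628 -0.089  0.031]
start_top 214 269 0.61 [0.422 0.177 0.085]
paste_jar_mid 276 151 0.56 [0.732 0.012 0.057]
multimeter 102 223 0.69 [0.555 0.487 0.037]
screwdriver_grip 451 267 0.75 [ 0.409 -0.444  0.02 ]
scene 57.57011969490301 [[-0.722, 0.543, -0.429, 1.134], [0.692, 0.568, -0.446, 0.578], [0.001, -0.619, -0.786, 1.066], [0.0, 0.0, 0.0, 1.0]] -0.03965134827867091
carrier 352 250 0.56 [0.563 0.274 0.083]
board_a_driver 228 162 0.71 [ 0.567 -0.331  0.024]
board_c_driver 255 204 0.83 [ 0.634 -0.095  0.035]
start_top 358 204 0.59 [0.414 0.173 0.087]
paste_jar_mid 252 240 0.66 [0.747 0.022 0.056]
multimeter 411 304 0.64 [0.555 0.496 0.04 ]
screwdriver_grip 238 130 0.54 [ 0.425 -0.444  0.03 ]
screwdriver_grip 350 248 0.48 [0.562 0.265 0.083]
```

Run:
```python
import cv2
i=cv2.imread("pics/top0.png")[90:360,60:500]; cv2.imwrite("pics/t1.png",cv2.resize(i,(800,491),interpolation=cv2.INTER_CUBIC))
```

```text
(no output)
```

View pics/t1.png

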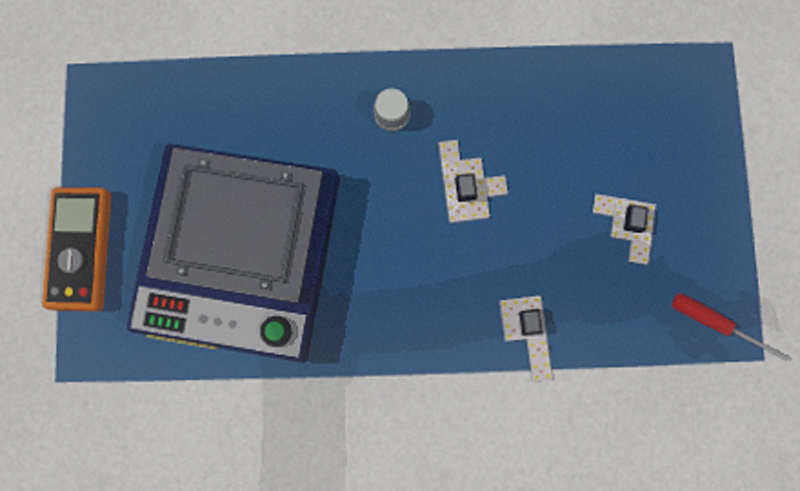

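```bash
cat >> h.py <<'E'
B=dict(a=[(16,16),(16,-16),(16,-48),(-16,16),(-16,-16),(-48,16)],
 b=[(24,-24),(-8,-24),(24,8),(-8,8),(-8,40),(-8,72)],
 c=[(-48,0),(-16,-32),(-16,0),(-16,32),(16,-64),(16,-32),(16,0),(16,32)])
def R2(a): c,s=np.cos(a),np.sin(a); return np.array([[c,-s],[s,c]])
def tmpl(b,S=2,N=200):
    m=np.zeros((N*S,N*S),np.uint8)
    for x,y in B[b]: 
        m[int((y-16)*S+N*S/2):int((y+16)*S+N*S/2),int((x-16)*S+N*S/2):int((x+16)*S+N*S/2)]=255
    return cv2.erode(m,np.ones((4*S+1,)*2,np.uint8)).astype(np.float32)/255
def rect(f,c,z,S=2,N=260,img=None):
    "ortho view at height z; col=+x,row=+y, centre c (m)"
    k,d=K(f); g=(np.arange(N*S)-N*S/2+.5)/S/1000; X,Y=np.meshgrid(c[0]+g,c[1]+g)
    P=np.stack([X,Y,np.full_like(X,z),np.ones_like(X)],-1).reshape(-1,4)@np.linalg.inv(np.array(f["world_from_camera"])).T
    p,_=cv2.projectPoints(P[:,:3],np.zeros(3),np.zeros(3),k,d); p=p.reshape(N*S,N*S,2).astype(np.float32)
    return cv2.remap(f["frame"] if img is None else img,p[...,0],p[...,1],cv2.INTER_LINEAR)
def fitboard(f,b,c,z=.006,th0=None,sweep=None,zt=.034):
    "returns x,y (m), theta(deg), score"
    from scipy.optimize import minimize
    N=260;S=2
    im=rect(f,c,z).astype(float); 
    sc=np.clip((im.min(-1)-120)/60,0,1).astype(np.float32)   # white-ish
    T=tmpl(b,S,N); T=cv2.GaussianBlur(T,(0,0),2.5)
    dm=np.ones_like(T); h=N; dm[h-48:h+48,h-48:h+48]=0   # ignore the driver (and its parallax)
    def cost(q):
        M=np.hstack([R2(np.radians(q[2])),[[0],[0]]]); M[:,2]=np.array([h,h])-M[:,:2]@[h,h]+np.array(q[:2])*S
        t=cv2.warpAffine(T,M,(N*S,N*S)); d=cv2.warpAffine(dm,M,(N*S,N*S),borderValue=1)
        return float((((sc-t)**2)*d).sum()/1000)
    ths=sweep if sweep is not None else np.arange(-180,180,10)
    best=min(((cost((dx,dy,t)),(dx,dy,t)) for t in ths for dx in(-10,0,10) for dy in(-10,0,10)))
    r=minimize(cost,best[1],method="Nelder-Mead",options=dict(initial_simplex=np.array(best[1])+np.array([[0,0,0],[5,0,0],[0,5,0],[0,0,8]])))
    x=r.x; return c[0]+x[0]/1000,c[1]+x[1]/1000,x[2],r.fun
E
cat > tile.py <<'E'
from h import *
import itertools
def rots(b):
    for k in range(4):
        yield k,[(round(p[0]),round(p[1])) for p in (np.array(B[b])@R2(k*np.pi/2).T)]
def places(b):
    for k,s in rots(b):
        xs=[p[0] for p in s]; ys=[p[1] for p in s]
        for ox in range(4):
            for oy in range(5):
                dx=-48+32*ox-min(xs); dy=-64+32*oy-min(ys)
                q=[(x+dx,y+dy) for x,y in s]
                if max(a for a,_ in q)<=48 and max(c for _,c in q)<=64: yield k*90,(dx,dy),frozenset(q)
P={b:list(places(b)) for b in"abc"}
for A in P["a"]:
  for b in P["b"]:
    if A[2]&b[2]: continue
    for c in P["c"]:
      if not(c[2]&A[2] or c[2]&b[2]): print("A",A[:2],"B",b[:2],"C",c[:2])
E
python3 tile.py
python3 - <<'E'
from h import *
f=grab("top"); w=cloud(f)
for b,c in dict(a=(.573,-.334),b=(.419,-.177),c=(.63,-.09)).items():
    print(b,np.round(fitboard(f,b,c),4))
    m=(abs(w[...,0]-c[0])<.04)&(abs(w[...,1]-c[1])<.04)&(abs(w[...,2]-.034)<.006)
    r=cv2.minAreaRect((w[m][:,:2]*1000).astype(np.float32)); print("  driver top",np.round(w[m].mean(0),4),np.round(np.concatenate([r[0],r[1],[r[2]]]),1))
# carrier: frame walls / hot plate
m=(abs(w[...,2]-.083)<.006)&(w[...,1]>.05)&(w[...,1]<.42)&(w[...,0]>.35)&(w[...,0]<.72)
r=cv2.minAreaRect((w[m][:,:2]*1000).astype(np.float32)); print("plate top",r,np.median(w[m],0))
im=rect(f,(.53,.25),.091,S=2,N=300); cv2.imwrite("pics/r.png",im[...,::-1])
for n in("top",):print(bot.recognise(n,"start_top"))
im2=[rect(f,c,.006,N=160) for c in((.573,-.334),(.419,-.177),(.63,-.09))]
cv2.imwrite("pics/r2.png",np.hstack([cv2.resize(i,(250,250)) for i in im2])[...,::-1])
E
```

```text
A (0, (32, 48)) B (90, (24, -56)) C (180, (-32, 0))
A (180, (-32, -48)) B (270, (-24, 56)) C (0, (32, 0))Traceback (most recent call last):
  File "<stdin>", line 4, in <module>
  File "h.py", line 31, in fitboard
    im=rect(f,c,z).astype(float);
       ~~~~^^^^^^^
  File "h.py", line 25, in rect
    p,_=cv2.projectPoints(P[:,:3],np.zeros(3),np.zeros(3),k,d); p=p.reshape(N*S,N*S,2).astype(np.float32)
        ~~~~~~~~~~~~~~~~~^^^^^^^^^^^^^^^^^^^^^^^^^^^^^^^^^^^^^
cv2.error: OpenCV(4.12.0) /io/opencv/modules/calib3d/src/calibration_base.cpp:1490: error: (-215:Assertion failed) npoints >= 0 && (depth == CV_32F || depth == CV_64F) in function 'projectPoints'
```

```bash
sed -i 's/cv2.projectPoints(P\[:,:3\],/cv2.projectPoints(np.ascontiguousarray(P[:,:3]),/' h.py
python3 - <<'E'
from h import *
f=grab("top"); w=cloud(f)
for b,c in dict(a=(.573,-.334),b=(.419,-.177),c=(.63,-.09)).items():
    print(b,np.round(fitboard(f,b,c),4))
    m=(abs(w[...,0]-c[0])<.04)&(abs(w[...,1]-c[1])<.04)&(abs(w[...,2]-.034)<.006)
    r=cv2.minAreaRect((w[m][:,:2]*1000).astype(np.float32)); print("  driver top",np.round(w[m].mean(0),4),np.round(np.concatenate([r[0],r[1],[r[2]]]),1))
m=(abs(w[...,2]-.083)<.006)&(w[...,1]>.05)&(w[...,1]<.42)&(w[...,0]>.35)&(w[...,0]<.72)
r=cv2.minAreaRect((w[m][:,:2]*1000).astype(np.float32)); print("plate top",r,np.median(w[m],0))
im=rect(f,(.53,.25),.091,S=2,N=300); cv2.imwrite("pics/r.png",im[...,::-1])
im2=[rect(f,c,.006,N=160) for c in((.573,-.334),(.419,-.177),(.63,-.09))]
cv2.imwrite("pics/r2.png",np.hstack([cv2.resize(i,(250,250)) for i in im2])[...,::-1])
E
```

```text
a [   0.5678   -0.3429 -101.4274    3.526 ]
  driver top [ 0.5671 -0.3418  0.0338] [ 567.4 -342.6   26.8   36.9   77.5]
b [ 0.4159 -0.1781 93.4601 63.1863]
  driver top [ 0.4192 -0.1761  0.0337] [ 419.7 -175.7   35.7   27.9    4.9]
c [ 6.21900e-01 -9.19000e-02  9.53544e+01  7.69140e+00]
  driver top [ 0.6221 -0.0922  0.0339] [623.  -92.5  36.4  28.2   5.1]
plate top ((538.0557861328125, 248.43331909179688), (221.1893768310547, 254.95834350585938), 78.46515655517578) [0.56358329 0.23823431 0.08274405]
```

View pics/r.png

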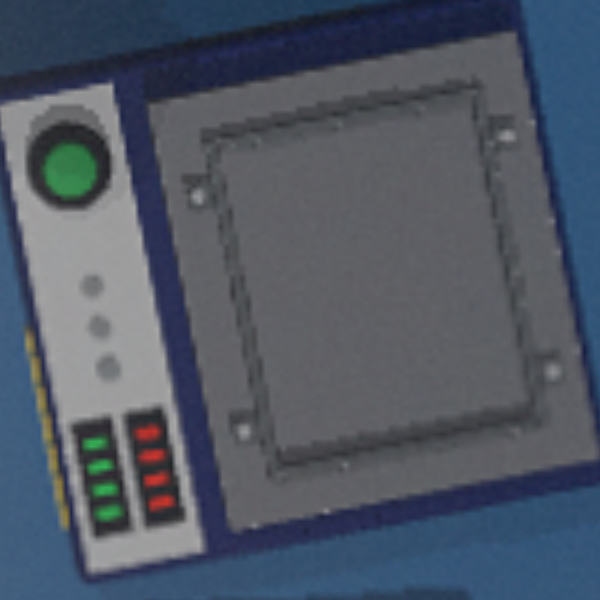

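View pics/r2.png

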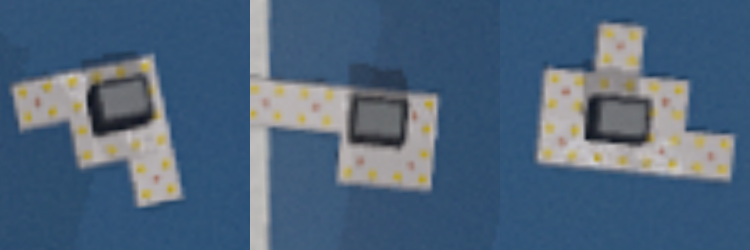

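```bash
cat >> h.py <<'E'
def fitframe(w,q0=(.538,.248,-11.)):
    "depth points of the walls (z>.0865) vs ring 130x162, 6 thick"
    from scipy.optimize import minimize
    p=w[(w[...,2]>.0868)&(w[...,2]<.096)&(abs(w[...,0]-q0[0])<.13)&(abs(w[...,1]-q0[1])<.13)][:,:2]*1000
    def cost(q):
        l=(p-q[:2])@R2(np.radians(q[2])); d=np.maximum(abs(l[:,0])-68,abs(l[:,1])-84)
        return np.minimum(d**2,36).mean()
    r=minimize(cost,[q0[0]*1000,q0[1]*1000,q0[2]],method="Nelder-Mead",options=dict(initial_simplex=np.array([q0[0]*1000,q0[1]*1000,q0[2]])+np.array([[0,0,0],[8,0,0],[0,8,0],[0,0,4]])))
    return np.r_[r.x[:2]/1000,r.x[2]],r.fun,len(p)
E
python3 - <<'E'
from h import *
for n in("top","scene"):
    f=grab(n); w=cloud(f); print(n,fitframe(w)); 
    if n=="top": 
        g=dict(f); im=f["frame"].copy(); im[w[...,0]<.345]=(40,70,110); g["frame"]=im
        print("b",np.round(fitboard(g,"b",(.419,-.176),sweep=[90,94,98]),4))
    for b,c in dict(a=(.568,-.342),b=(.419,-.176),c=(.622,-.092)).items():
        m=(abs(w[...,0]-c[0])<.04)&(abs(w[...,1]-c[1])<.04)&(abs(w[...,2]-.034)<.005)
        if m.sum()>9: print(b,m.sum(),np.round(w[m].mean(0),4),np.round(w[m].mean(0),4),cv2.minAreaRect((w[m][:,:2]*1000).astype(np.float32)))
        if n=="scene": print(np.round(fitboard(f,b,c,sweep=[dict(a=-101,b=94,c=95)[b]]),4))
    m=(abs(w[...,0]-.42)<.05)&(abs(w[...,1]-.17)<.05)&(f["frame"][...,1]>f["frame"][...,0]*1.6)&(f["frame"][...,1]>f["frame"][...,2]*1.3)
    print("button",np.round(np.median(w[m],0),4),m.sum())
E
```

```text
top (array([  0.56822355,   0.2414459 , -11.20771878]), np.float64(14.536802706489535), 829)
b [ 0.4199 -0.1771 94.851   6.6825]
a 123 [ 0.568  -0.3422  0.0337] [ 0.568  -0.3422  0.0337] ((567.5869750976562, -342.6390380859375), (26.39956283569336, 35.5727424621582), 79.76359558105469)
b 138 [ 0.4191 -0.1762  0.0337] [ 0.4191 -0.1762  0.0337] ((419.2177429199219, -176.58001708984375), (36.333335876464844, 27.18474006652832), 0.017665468156337738)
c 136 [ 0.622  -0.0922  0.0336] [ 0.622  -0.0922  0.0336] ((622.7396240234375, -92.26610565185547), (36.71967697143555, 28.319515228271484), 5.385918140411377)
button [0.4146 0.1848 0.0868] 91
scene (array([  0.56903811,   0.24034437, -11.01094658]), np.float64(16.396249270699467), 709)
a 60 [ 0.5695 -0.344   0.0344] [ 0.5695 -0.344   0.0344] ((568.1576538085938, -346.1702880859375), (31.885515213012695, 37.76469802856445), 79.31830596923828)
[   0.5652   -0.3485 -103.2069    9.4095]
b 58 [ 0.4226 -0.178   0.0349] [ 0.4226 -0.178   0.0349] ((422.48577880859375, -178.75189208984375), (42.32381057739258, 28.565845489501953), 12.828919410705566)
[ 3.205000e-01 -1.470000e-01  1.646619e+02  1.742050e+01]
c 75 [ 0.6234 -0.0933  0.0342] [ 0.6234 -0.0933  0.0342] ((622.410888671875, -94.95707702636719), (37.59817123413086, 29.63658905029297), 3.261108160018921)
[ 6.20400e-01 -9.46000e-02  9.51545e+01  1.44943e+01]
button [0.4177 0.1856 0.0882] 42
```

```bash
cat >> h.py <<'E'
def go(*poses):
    "each (x,y,z,yaw): print row numbers from the present pose"
    s=bot.state(); R=s["orientation"]; y0=np.degrees(np.arctan2(R[1,0],R[0,0]))
    print("t",round(s["t"],2),"tcp",np.round(s["tcp_pos"],4),"yaw",round(y0,2),"w",round(s["width"],3),"F",np.round(s["wrist_force"],1),"j7",round(s["joints"][6],1),"j1",round(s["joints"][0],1))
    for p in poses:
        d=R.T@(np.array(p[:3])-s["tcp_pos"])/.04; t=-((p[3]-y0+180)%360-180)/8
        print(" ",np.round(d,3),round(t,3))
CAR=(.5686,.2409,-11.1)
def slot(b):
    k=dict(a=(32,48,0),b=(24,-56,90),c=(-32,0,180))[b]; p=np.array(CAR[:2])+R2(np.radians(CAR[2]))@np.array(k[:2])/1000
    return p[0],p[1],k[2]+CAR[2]
E
python3 -c "
from h import *
print([np.round(slot(b),4) for b in 'abc'])
go((.568,-.342,.10,-101.4),(.568,-.342,.010,-101.4))"
```

```text
[array([  0.6092,   0.2818, -11.1   ]), array([ 0.5814,  0.1813, 78.9   ]), array([  0.5372,   0.2471, 168.9   ])]
t 1.1 tcp [ 0.3014 -0.6594  0.2313] yaw -65.43 w 1.0 F [-0.5 -0.5  0.1] j7 -4.6 j1 61.0
  [-4.445 -9.361  3.281] 4.496
  [-4.445 -9.361  5.531] 4.496
```

Emit:
play_rows:
  plan: [-4.445,-9.361,3.281,4.496,1,-4.445,-9.361,3.281,4.496,1,-4.445,-9.361,3.281,4.496,1,-4.445,-9.361,3.281,4.496,1,-4.445,-9.361,3.281,4.496,1,-4.445,-9.361,3.281,4.496,1,-4.445,-9.361,3.281,4.496,1,-4.445,-9.361,3.281,4.496,1,-4.445,-9.361,3.281,4.496,1,-4.445,-9.361,3.281,4.496,1,-4.445,-9.361,3.281,4.496,1]

```text
t: 2.48
tcp_pos: [0.5673, -0.3435, 0.1005]
orientation: [[-0.2, -0.98, 0.0], [-0.98, 0.2, -0.001], [0.001, -0.001, -1.0]]
wrist_force: [0.1, -0.4, -0.1]
width: 0.998
```

```bash
python3 -c "
from h import *
go((.568,-.342,.010,-101.4))"
```

```text
t 2.48 tcp [ 0.5673 -0.3435  0.1005] yaw -101.53 w 0.998 F [ 0.1 -0.4 -0.1] j7 -65.5 j1 20.2
  [-0.041 -0.009  2.263] -0.016
```

Emit:
play_rows:
  plan: [-0.041,-0.009,1.1,-0.016,1,-0.041,-0.009,2.263,-0.016,1,-0.041,-0.009,2.263,-0.016,1,-0.041,-0.009,2.263,-0.016,0,-0.041,-0.009,2.263,-0.016,0,-0.041,-0.009,2.263,-0.016,0,-0.041,-0.009,2.263,-0.016,0,-0.041,-0.009,2.263,-0.016,0,-0.041,-0.009,2.263,-0.016,0]
  newtons: 50

```text
t: 3.6
tcp_pos: [0.5688, -0.3425, 0.0117]
orientation: [[-0.198, -0.98, 0.002], [-0.98, 0.198, -0.002], [0.001, -0.003, -1.0]]
wrist_force: [-1.8, 0.1, 8.6]
width: 0.317
```

```bash
python3 -c "
from h import *
go((.568,-.342,.20,-101.4))
s=slot('a');go((s[0],s[1],.20,s[2]))"
```

```text
t 3.6 tcp [ 0.5688 -0.3425  0.0117] yaw -101.4 w 0.317 F [-1.8  0.1  8.6] j7 -64.3 j1 21.6
  [-2.000e-03  9.000e-03 -4.708e+00] 0.0
t 3.6 tcp [ 0.5688 -0.3425  0.0117] yaw -101.4 w 0.317 F [-1.8  0.1  8.6] j7 -64.3 j1 21.6
  [-15.495   2.08   -4.733] -11.287
```

Emit:
play_rows:
  plan: [0,0,-1,0,0,0,0,-2.4,0,0,0,0,-3.9,0,0,-1,0.13,-4.7,-0.7,0,-2.5,0.34,-4.7,-1.8,0,-4,0.54,-4.7,-2.9,0,-5.5,0.74,-4.7,-4,0,-7,0.94,-4.7,-5.1,0,-8.5,1.14,-4.7,-6.2,0,-10,1.34,-4.7,-7.3,0,-11.5,1.54,-4.7,-8.4,0,-13,1.74,-4.7,-9.5,0]

```text
t: 5.1
tcp_pos: [0.6027, 0.1831, 0.1995]
orientation: [[0.905, -0.425, 0.003], [-0.425, -0.905, -0.002], [0.004, 0.0, -1.0]]
wrist_force: [1.4, -0.0, -2.3]
width: 0.318
```

```bash
python3 -c "
from h import *
s=slot('a');go((s[0],s[1],.17,s[2]))"
```

```text
t 5.1 tcp [0.6027 0.1831 0.1995] yaw -25.12 w 0.318 F [ 1.4 -0.  -2.3] j7 -53.9 j1 -15.9
  [-0.901 -2.305  0.732] -1.753
```

Emit:
play_rows:
  plan: [-0.9,-2.3,1.73,-1.75,0,-0.9,-2.3,1.73,-1.75,0,-0.9,-2.3,1.73,-1.75,0,-0.9,-2.3,1.73,-1.75,0,-0.9,-2.3,1.73,-1.75,0]

```text
t: 5.72
tcp_pos: [0.6101, 0.28, 0.1311]
orientation: [[0.981, -0.195, 0.005], [-0.195, -0.981, -0.003], [0.005, 0.002, -1.0]]
wrist_force: [0.7, -0.4, -1.4]
width: 0.316
```

```bash
cat > look.py <<'E'
import sys; from h import *
b,n=sys.argv[1],sys.argv[2]; s=slot(b); z=bot.state()["tcp_pos"][2]-.0117+.006
go((s[0],s[1],z+.0057,s[2]))
f=grab("top"); print("slot",np.round(s,4)); print("top fit",np.round(fitboard(f,b,s[:2],z=z,sweep=[s[2]]),4))
f2=grab("scene"); print("scene fit",np.round(fitboard(f2,b,s[:2],z=z,sweep=[s[2]]),4))
c=CAR[:2]
def draw(f):
    im=rect(f,c,z,S=2,N=190); 
    T=tmpl(b,2,190); a=-np.radians(s[2]); M=cv2.getRotationMatrix2D((190,190),-s[2],1); M[:,2]+=(np.array(s[:2])-c)*2000
    t=(cv2.warpAffine(T,M,(380,380))>.5).astype(np.uint8); cs,_=cv2.findContours(t,0,2); cv2.drawContours(im,cs,-1,(255,0,0),1); return im
cv2.imwrite("pics/%s.png"%n,np.hstack([draw(f),draw(f2)])[...,::-1])
E
python3 look.py a la
```

```text
t 5.72 tcp [0.6101 0.28   0.1311] yaw -11.24 w 0.316 F [ 0.7 -0.4 -1.4] j7 -51.3 j1 -22.2
  [-0.029 -0.042 -0.   ] -0.018
slot [  0.6092   0.2818 -11.1   ]
top fit [  0.6095   0.273  -10.8901  11.523 ]
scene fit [  0.6088   0.2773 -11.0097   9.0764]
```

View pics/la.png

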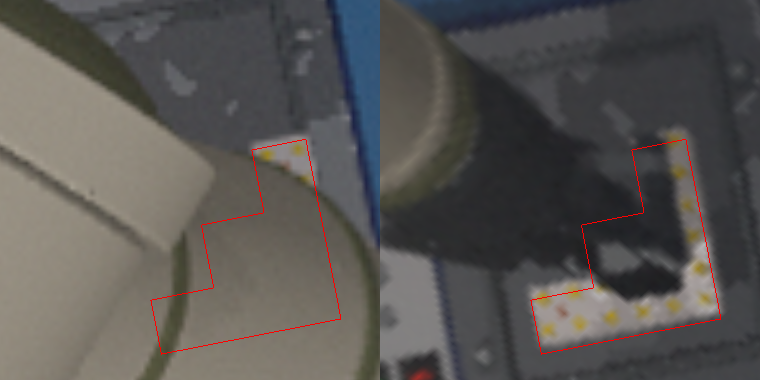

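Emit:
play_rows:
  plan: [-0.03,-0.05,0.4,-0.018,0,-0.03,-0.05,0.7,-0.018,0,-0.03,-0.05,0.75,-0.018,0,-0.03,-0.05,0.75,-0.018,0,-0.03,-0.05,0.75,-0.018,0]

```text
t: 6.45
tcp_pos: [0.6095, 0.2825, 0.1013]
orientation: [[0.981, -0.192, 0.005], [-0.192, -0.981, -0.002], [0.005, 0.001, -1.0]]
wrist_force: [0.6, 0.6, -1.7]
width: 0.315
```

```bash
python3 look.py a la2; python3 -c "
from h import *
s=slot('a');go((s[0],s[1]+.0005,.0945,s[2]))"
```

```text
t 6.45 tcp [0.6095 0.2825 0.1013] yaw -11.09 w 0.315 F [ 0.6  0.6 -1.7] j7 -52.0 j1 -22.8
  [-0.004  0.018 -0.   ] 0.002
slot [  0.6092   0.2818 -11.1   ]
top fit [3.437000e-01 2.252000e-01 3.053444e+02 1.560600e+00]
scene fit [  0.6081   0.2797 -11.309    8.8675]
t 6.55 tcp [0.6096 0.2825 0.1015] yaw -11.09 w 0.318 F [ 0.5 -0.1 -1.4] j7 -52.0 j1 -22.8
  [-0.009  0.005  0.175] 0.001
```

View pics/la2.png

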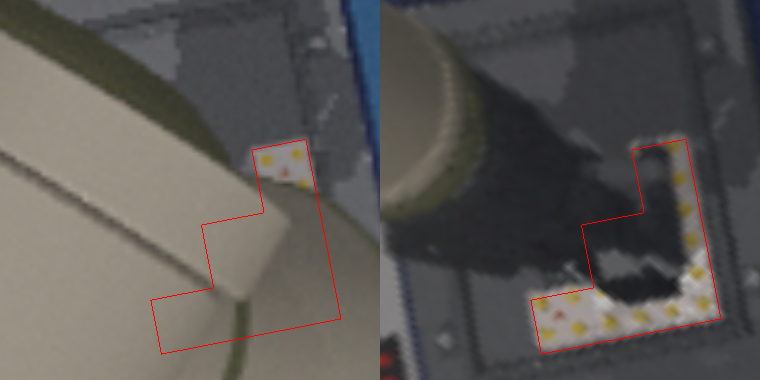

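Emit:
play_rows:
  plan: [-0.009,0.005,0.06,0,0,-0.009,0.005,0.12,0,0,-0.009,0.005,0.18,0,0,-0.009,0.005,0.19,0,0,-0.009,0.005,0.19,0,0,-0.009,0.005,0.19,0,0]

```text
t: 7.3
tcp_pos: [0.6093, 0.2823, 0.0947]
orientation: [[0.981, -0.193, 0.005], [-0.193, -0.981, -0.002], [0.006, 0.001, -1.0]]
wrist_force: [-2.3, -3.1, 8.4]
width: 0.315
```

Emit:
play_rows:
  plan: [0,0,0,0,0.5,0,0,0,0,0.5,0,0,0,0,0.5,0,0,-0.5,0,0.5,0,0,-1.5,0,0.5,0,0,-2.7,0,0.6,0,0,-2.7,0,0.8,0,0,-2.7,0,1]

```text
t: 8.3
tcp_pos: [0.6086, 0.2824, 0.2036]
orientation: [[0.981, -0.193, 0.006], [-0.193, -0.981, -0.001], [0.006, 0.0, -1.0]]
wrist_force: [0.5, 0.4, -0.3]
width: 0.979
```

```bash
python3 -c "
from h import *
go((.4195,-.1765,.20,-85.1))"
```

```text
t 8.3 tcp [0.6086 0.2824 0.2036] yaw -11.1 w 0.979 F [ 0.5  0.4 -0.3] j7 -50.0 j1 -21.5
  [-2.43  12.167  0.076] 9.25
```

Emit:
play_rows:
  plan: [-2.43,12.167,0.076,9.25,1,-2.43,12.167,0.076,9.25,1,-2.43,12.167,0.076,9.25,1,-2.43,12.167,0.076,9.25,1,-2.43,12.167,0.076,9.25,1,-2.43,12.167,0.076,9.25,1,-2.43,12.167,0.076,9.25,1,-2.43,12.167,0.076,9.25,1,-2.43,12.167,0.076,9.25,1,-2.43,12.167,0.076,9.25,1,-2.43,12.167,0.076,9.25,1,-2.43,12.167,0.076,9.25,1]

```text
t: 9.8
tcp_pos: [0.42, -0.1753, 0.1998]
orientation: [[0.088, -0.996, 0.006], [-0.996, -0.088, -0.001], [0.002, -0.006, -1.0]]
wrist_force: [0.5, 0.7, -0.4]
width: 0.996
```

```bash
python3 -c "
from h import *
go((.4195,-.1765,.011,-85.1))
f=grab('top');w=cloud(f);s=slot('a');print(s,fitboard(f,'a',s[:2],z=.089,sweep=[s[2]]))
m=(abs(w[...,0]-s[0])<.035)&(abs(w[...,1]-s[1])<.035)&(abs(w[...,2]-.117)<.006);print(np.round(w[m].mean(0),4)); print(fitframe(w))
cv2.imwrite('pics/ra.png',rect(f,CAR[:2],.089,S=3,N=190)[...,::-1])"
```

```text
t 9.8 tcp [ 0.42   -0.1753  0.1998] yaw -84.96 w 0.996 F [ 0.5  0.7 -0.4] j7 -64.3 j1 9.8
  [0.021 0.044 4.721] 0.018
(np.float64(0.6092424196409953), np.float64(0.2818413449427987), -11.1) (np.float64(0.6091154797071594), np.float64(0.2821512402084803), np.float64(-10.77281400109171), np.float64(2.945044994354248))
[0.6088 0.2812 0.1167]
(array([  0.56823234,   0.24163178, -11.13992126]), np.float64(21.661787581927943), 1241)
```

Emit:
play_rows:
  plan: [0.021,0.044,1.5,0.018,1,0.021,0.044,3,0.018,1,0.021,0.044,4.2,0.018,1,0.021,0.044,4.72,0.018,1,0.021,0.044,4.72,0.018,1,0.021,0.044,4.72,0.018,1,0.021,0.044,4.72,0.018,0,0.021,0.044,4.72,0.018,0,0.021,0.044,4.72,0.018,0,0.021,0.044,4.72,0.018,0,0.021,0.044,4.72,0.018,0,0.021,0.044,4.72,0.018,0]

```text
t: 11.35
tcp_pos: [0.4197, -0.1766, 0.0113]
orientation: [[0.085, -0.996, 0.007], [-0.996, -0.085, -0.001], [0.002, -0.007, -1.0]]
wrist_force: [-0.1, 1.3, 5.3]
width: 0.318
```

```bash
python3 -c "
from h import *
s=slot('b');go((.4195,-.1765,.2,-85.1),(s[0],s[1],.20,s[2]-180))"
```

```text
t 11.35 tcp [ 0.4197 -0.1766  0.0113] yaw -85.11 w 0.318 F [-0.1  1.3  5.3] j7 -11.3 j1 10.2
  [ 0.005 -0.026 -4.718] -0.001
  [-8.563 -4.821 -4.701] 1.999
```

Emit:
play_rows:
  plan: [0,0,-1,0,0,0,0,-2.4,0,0,0,0,-3.9,0,0,-0.7,-0.4,-4.7,0.2,0,-1.9,-1.1,-4.7,0.5,0,-3.1,-1.75,-4.7,0.8,0,-4.3,-2.4,-4.7,1.1,0,-5.5,-3.1,-4.7,1.4,0,-6.7,-3.8,-4.7,1.7,0,-7.9,-4.45,-4.7,2,0,-8.56,-4.82,-4.2,2,0,-8.56,-4.82,-3.5,2,0]

```text
t: 12.85
tcp_pos: [0.5822, 0.1845, 0.1507]
orientation: [[-0.188, -0.982, 0.007], [-0.982, 0.188, -0.001], [-0.0, -0.007, -1.0]]
wrist_force: [-0.4, -0.5, -1.5]
width: 0.316
```

```bash
python3 -c "
from h import *
s=slot('b');go((s[0],s[1],.102,s[2]-180),(s[0],s[1],.125,s[2]-180))"
```

```text
t 12.85 tcp [0.5822 0.1845 0.1507] yaw -100.83 w 0.316 F [-0.4 -0.5 -1.5] j7 -77.0 j1 -54.7
  [0.082 0.015 1.217] 0.034
  [0.082 0.011 0.642] 0.034
```

Emit:
play_rows:
  plan: [0.082,0.015,0.5,0.034,0,0.082,0.015,0.9,0.034,0,0.082,0.015,1.2,0.034,0,0.082,0.015,1.2,0.034,0,0.082,0.015,1.2,0.034,0]

```text
t: 13.48
tcp_pos: [0.5818, 0.1811, 0.1033]
orientation: [[-0.193, -0.981, 0.008], [-0.981, 0.193, -0.001], [-0.001, -0.008, -1.0]]
wrist_force: [0.4, -0.6, -1.2]
width: 0.317
```

```bash
python3 look.py b lb;python3 -c "
from h import *
s=slot('b');go((s[0],s[1],.0942,s[2]-180))"
```

```text
t 13.47 tcp [0.5818 0.1811 0.1033] yaw -101.13 w 0.317 F [ 0.4 -0.6 -1.2] j7 -73.4 j1 -51.9
  [-0.003  0.012 -0.   ] 22.497
slot [ 0.5814  0.1813 78.9   ]
top fit [ 0.5818  0.182  79.2168  7.7057]
scene fit [ 0.5791  0.1774 78.2225 11.7883]
t 13.57 tcp [0.5817 0.1814 0.1034] yaw -101.11 w 0.318 F [ 0.1  0.4 -2.5] j7 -73.4 j1 -51.9
  [0.003 0.011 0.229] -0.001
```

View pics/lb.png

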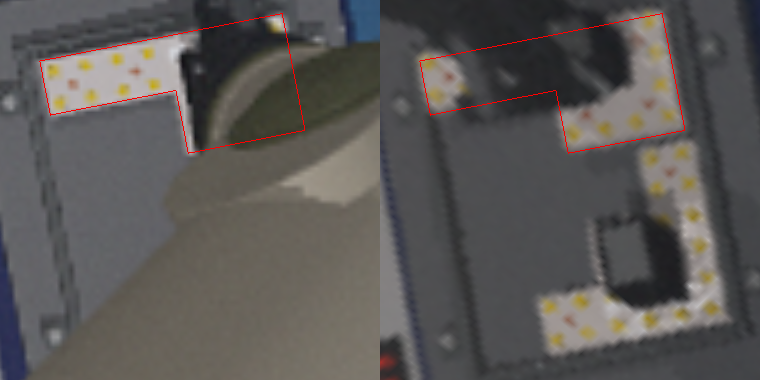

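Emit:
play_rows:
  plan: [0.003,0.011,0.08,0,0,0.003,0.011,0.15,0,0,0.003,0.011,0.21,0,0,0.003,0.011,0.24,0,0,0.003,0.011,0.24,0,0,0.003,0.011,0.24,0,0]

```text
t: 14.32
tcp_pos: [0.5813, 0.1813, 0.0944]
orientation: [[-0.193, -0.981, 0.008], [-0.981, 0.193, 0.0], [-0.002, -0.008, -1.0]]
wrist_force: [-2.4, 1.0, 8.0]
width: 0.313
```

Emit:
play_rows:
  plan: [0,0,0,0,0.5,0,0,0,0,0.5,0,0,0,0,0.5,0,0,-0.5,0,0.5,0,0,-1.5,0,0.5,0,0,-2.7,0,0.6,0,0,-2.7,0,0.8,0,0,-2.7,0,1]

```text
t: 15.32
tcp_pos: [0.5802, 0.1816, 0.203]
orientation: [[-0.192, -0.981, 0.008], [-0.981, 0.192, 0.001], [-0.003, -0.008, -1.0]]
wrist_force: [0.2, 0.6, -0.6]
width: 0.98
```

```bash
python3 -c "
from h import *
go((.622,-.092,.20,-84.7))"
```

```text
t 15.32 tcp [0.5802 0.1816 0.203 ] yaw -101.09 w 0.98 F [ 0.2  0.6 -0.6] j7 -80.5 j1 -57.1
  [ 6.511 -2.34   0.075] -2.048
```

Emit:
play_rows:
  plan: [6.51,-2.34,0.075,-2.05,1,6.51,-2.34,0.075,-2.05,1,6.51,-2.34,0.075,-2.05,1,6.51,-2.34,0.075,-2.05,1,6.51,-2.34,0.075,-2.05,1,6.51,-2.34,0.075,-2.05,1,6.51,-2.34,0.075,-2.05,1,6.51,-2.34,0.075,-2.05,1]

```text
t: 16.32
tcp_pos: [0.6219, -0.0902, 0.1995]
orientation: [[0.095, -0.995, 0.007], [-0.996, -0.095, 0.002], [-0.001, -0.007, -1.0]]
wrist_force: [-0.7, -0.2, 0.9]
width: 0.999
```

```bash
python3 -c "
from h import *
go((.622,-.092,.011,-84.7))
f=grab('top');
for b in 'ab':
  s=slot(b);print(np.round(s,4),np.round(fitboard(f,b,s[:2],z=.089,sweep=[s[2]]),4))"
```

```text
t 16.32 tcp [ 0.6219 -0.0902  0.1995] yaw -84.57 w 0.999 F [-0.7 -0.2  0.9] j7 -44.7 j1 -26.5
  [0.051 0.036 4.713] 0.016
[  0.6092   0.2818 -11.1   ] [  0.6091   0.2822 -10.7045   4.2928]
[ 0.5814  0.1813 78.9   ] [ 0.5862  0.2078 78.5733 15.7257]
```

Emit:
play_rows:
  plan: [0.051,0.036,1.5,0.016,1,0.051,0.036,3,0.016,1,0.051,0.036,4.2,0.016,1,0.051,0.036,4.71,0.016,1,0.051,0.036,4.71,0.016,1,0.051,0.036,4.71,0.016,1,0.051,0.036,4.71,0.016,0,0.051,0.036,4.71,0.016,0,0.051,0.036,4.71,0.016,0,0.051,0.036,4.71,0.016,0,0.051,0.036,4.71,0.016,0,0.051,0.036,4.71,0.016,0]

```text
t: 17.88
tcp_pos: [0.6224, -0.0922, 0.0119]
orientation: [[0.092, -0.996, 0.008], [-0.996, -0.092, 0.002], [-0.001, -0.009, -1.0]]
wrist_force: [0.5, 0.2, 6.0]
width: 0.317
```

```bash
python3 -c "
from h import *
s=slot('c');go((s[0],s[1],.20,s[2]-180))
import cv2
f=grab('top'); cv2.imwrite('pics/mid.png',rect(f,CAR[:2],.089,S=3,N=190)[...,::-1])"
```

```text
t 17.88 tcp [ 0.6224 -0.0922  0.0119] yaw -84.7 w 0.317 F [0.5 0.2 6. ] j7 -32.2 j1 -16.8
  [-8.647  1.298 -4.705] -9.2
```

View pics/mid.png

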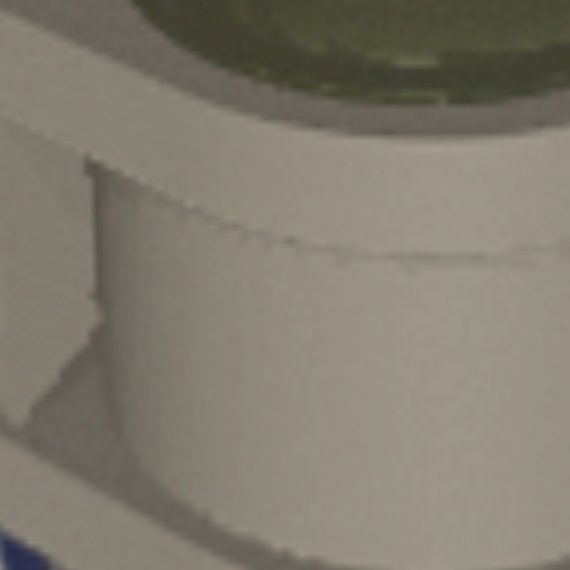

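Emit:
play_rows:
  plan: [0,0,-1,0,0,0,0,-2.4,0,0,0,0,-3.9,0,0,-0.8,0.12,-4.7,-0.9,0,-1.8,0.27,-4.7,-2,0,-2.9,0.44,-4.7,-3.1,0,-4,0.6,-4.7,-4.2,0,-5.1,0.77,-4.7,-5.3,0,-6.2,0.93,-4.7,-6.5,0,-7.4,1.1,-4.7,-7.8,0,-8.65,1.3,-4.7,-9.2,0,-8.65,1.3,-4.7,-9.2,0]

```text
t: 19.42
tcp_pos: [0.5352, 0.2518, 0.1993]
orientation: [[0.983, -0.184, 0.007], [-0.184, -0.983, 0.004], [0.006, -0.005, -1.0]]
wrist_force: [0.2, -0.7, -2.0]
width: 0.318
```

```bash
python3 -c "
from h import *
s=slot('c');go((s[0],s[1],.125,s[2]-180))"
```

```text
t 19.43 tcp [0.5352 0.2518 0.1993] yaw -10.59 w 0.318 F [ 0.2 -0.7 -2. ] j7 -18.9 j1 -50.8
  [0.059 0.117 1.857] 0.063
```

Emit:
play_rows:
  plan: [0.06,0.12,0.7,0.063,0,0.06,0.12,1.4,0.063,0,0.06,0.12,2,0.063,0,0.06,0.12,2.3,0.063,0,0.06,0.12,2.3,0.063,0,0.06,0.12,2.3,0.063,0]

```text
t: 20.18
tcp_pos: [0.5378, 0.2468, 0.108]
orientation: [[0.981, -0.193, 0.008], [-0.193, -0.981, 0.004], [0.007, -0.005, -1.0]]
wrist_force: [0.4, 1.4, -1.2]
width: 0.316
```

```bash
python3 look.py c lc;python3 -c "
from h import *
s=slot('c');go((s[0],s[1],.0947,s[2]-180))"
```

```text
t 20.18 tcp [0.5378 0.2468 0.108 ] yaw -11.13 w 0.316 F [ 0.4  1.4 -1.2] j7 -13.8 j1 -46.0
  [-0.017 -0.003 -0.   ] 22.496
slot [  0.5372   0.2471 168.9   ]
top fit [  0.5653   0.2379 160.8633  29.8073]
scene fit [  0.5373   0.2395 173.8569  21.6931]
t 20.27 tcp [0.5378 0.2471 0.1082] yaw -11.1 w 0.318 F [-0.2 -0.3 -3. ] j7 -13.8 j1 -46.0
  [-0.016  0.006  0.337] -0.0
```

View pics/lc.png

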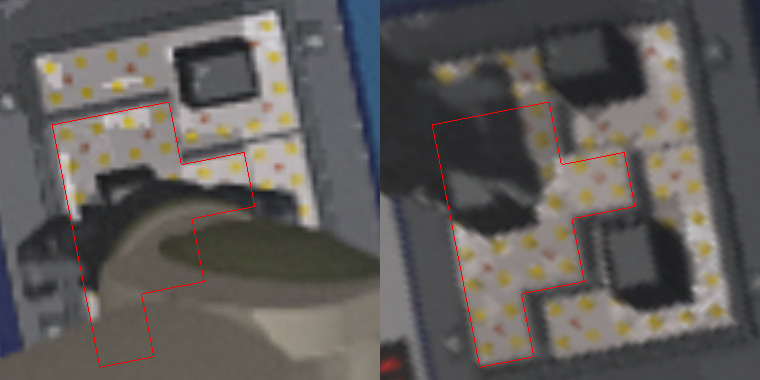

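Emit:
play_rows:
  plan: [-0.016,0.006,0.1,0,0,-0.016,0.006,0.18,0,0,-0.016,0.006,0.26,0,0,-0.016,0.006,0.32,0,0,-0.016,0.006,0.345,0,0,-0.016,0.006,0.345,0,0,-0.016,0.006,0.345,0,0]

```text
t: 21.15
tcp_pos: [0.5372, 0.247, 0.095]
orientation: [[0.981, -0.193, 0.008], [-0.193, -0.981, 0.005], [0.007, -0.006, -1.0]]
wrist_force: [-2.8, -0.5, 8.6]
width: 0.321
```

Emit:
play_rows:
  plan: [0,0,0,0,0.5,0,0,0,0,0.5,0,0,0,0,0.5,0,0,-0.5,0,0.5,0,0,-1.5,0,0.5,0,0,-2.7,0,0.5,0,0,-2.7,0,0.5]

```text
t: 22.02
tcp_pos: [0.5381, 0.247, 0.2062]
orientation: [[0.981, -0.193, 0.013], [-0.193, -0.981, 0.008], [0.011, -0.01, -1.0]]
wrist_force: [0.2, 0.3, 0.2]
width: 0.499
```

```bash
python3 -c "
from h import *
print(CAR[:2]+R2(np.radians(CAR[2]))@np.array([-.139,-.085]))
go((.4,-.1,.2,-60),(.4155,.1845,.13,-11.1))"
```

```text
[0.41583595 0.18425068]
t 22.02 tcp [0.5381 0.247  0.2062] yaw -11.13 w 0.499 F [0.2 0.3 0.2] j7 -18.6 j1 -50.9
  [-1.714  9.178  0.043] 6.108
  [-2.727  2.143  1.853] -0.004
```

Emit:
play_rows:
  plan: [-1.7,9.2,0,6.1,0,-1.7,9.2,0,6.1,0,-1.7,9.2,0,6.1,0,-1.7,9.2,0,6.1,0,-1.7,9.2,0,6.1,0,-1.7,9.2,0,6.1,0,-1.7,9.2,0,6.1,0,-1.7,9.2,0,6.1,0,-1.7,9.2,0,6.1,0]

```text
t: 23.15
tcp_pos: [0.4009, -0.0997, 0.2014]
orientation: [[0.503, -0.864, 0.012], [-0.864, -0.503, 0.008], [-0.001, -0.015, -1.0]]
wrist_force: [-0.1, 0.5, 0.2]
width: -0.002
```

```bash
python3 -c "
from h import *
go((.4158,.1843,.14,-60))
f=grab('top');w=cloud(f)
for b in 'abc':
  s=slot(b); q=np.array(B[b])@R2(np.radians(s[2])).T/1000+s[:2]
  o=[]
  for p in q:
    m=(abs(w[...,0]-p[0])<.009)&(abs(w[...,1]-p[1])<.009); o.append(round(1000*np.median(w[m][:,2]),1))
  m=(abs(w[...,0]-s[0])<.03)&(abs(w[...,1]-s[1])<.03)&(abs(w[...,2]-.117)<.005)
  print(b,o,np.round(s,4),np.round(w[m].mean(0),4))
cv2.imwrite('pics/fin.png',rect(f,CAR[:2],.089,S=3,N=190)[...,::-1])"
```

```text
t 23.15 tcp [ 0.4009 -0.0997  0.2014] yaw -59.78 w -0.002 F [-0.1  0.5  0.2] j7 -20.1 j1 -26.9
  [-5.946 -3.873  1.595] 0.028
a [np.float64(91.5), np.float64(90.8), np.float64(88.5), np.float64(90.1), np.float64(89.7), np.float64(89.0)] [  0.6092   0.2818 -11.1   ] [0.6087 0.2813 0.1171]
b [np.float64(88.0), np.float64(89.4), np.float64(88.6), np.float64(115.4), np.float64(89.6), np.float64(88.9)] [ 0.5814  0.1813 78.9   ] [0.5811 0.1819 0.117 ]
c [np.float64(88.2), np.float64(88.7), np.float64(93.1), np.float64(89.0), np.float64(88.2), np.float64(88.2), np.float64(91.4), np.float64(88.9)] [  0.5372   0.2471 168.9   ] [0.5369 0.2481 0.1168]
```

View pics/fin.png

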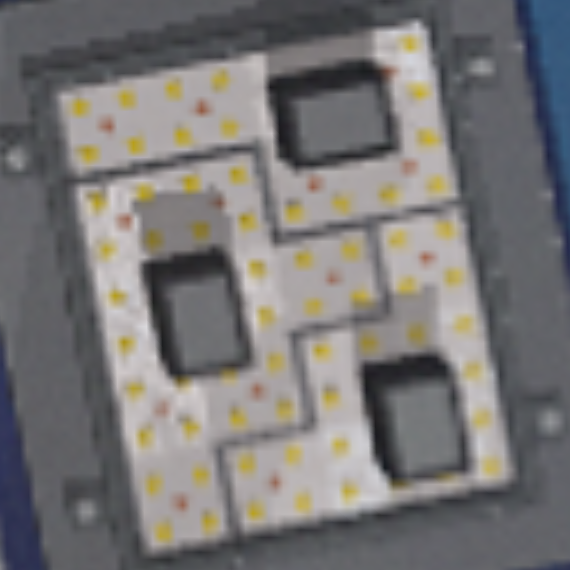

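Emit:
play_rows:
  plan: [-5.95,-3.87,0,0,0,-5.95,-3.87,0,0,0,-5.95,-3.87,0,0,0,-5.95,-3.87,0,0,0,-5.95,-3.87,0,0,0,-5.95,-3.87,1,0,0,-5.95,-3.87,2,0,0,-5.95,-3.87,2.6,0,0,-5.95,-3.87,2.6,0,0,-5.95,-3.87,2.6,0,0]

```text
t: 24.45
tcp_pos: [0.4162, 0.1852, 0.1003]
orientation: [[0.504, -0.863, 0.013], [-0.864, -0.504, 0.008], [-0.0, -0.015, -1.0]]
wrist_force: [-0.1, -0.2, -0.5]
width: -0.004
```

```bash
python3 -c "
from h import *
go((.4158,.1843,.0805,-60))"
```

```text
t 24.45 tcp [0.4162 0.1852 0.1003] yaw -59.71 w -0.004 F [-0.1 -0.2 -0.5] j7 -41.0 j1 -51.8
  [0.015 0.027 0.496] 0.036
```

Emit:
play_rows:
  plan: [0.015,0.027,0.15,0,0,0.015,0.027,0.27,0,0,0.015,0.027,0.36,0,0,0.015,0.027,0.43,0,0,0.015,0.027,0.48,0,0,0.015,0.027,0.5,0,0,0.015,0.027,0.5,0,0]

```text
t: 25.32
tcp_pos: [0.4158, 0.1845, 0.0812]
orientation: [[0.504, -0.864, 0.013], [-0.864, -0.504, 0.01], [-0.002, -0.016, -1.0]]
wrist_force: [-3.7, 1.0, 23.7]
width: 0.003
```

Emit:
play_rows:
  plan: [0,0,-0.3,0,0,0,0,-1,0,0,0,0,-2.2,0,0,1.5,1,-3,0,0,3,2,-3,0,0,4.5,3,-3,0,0,6,3.9,-3,0,0,6,3.9,-3,0,0,6,3.9,-3,0,0]

```text
t: 26.45
tcp_pos: [0.4001, -0.1058, 0.1985]
orientation: [[0.498, -0.867, 0.014], [-0.867, -0.498, 0.009], [-0.001, -0.017, -1.0]]
wrist_force: [-0.0, 0.9, -0.9]
width: -0.001
```

```bash
python3 -c "
from h import *
go()
f=grab('top');w=cloud(f)
for b in 'abc':
  s=slot(b); m=(abs(w[...,0]-s[0])<.03)&(abs(w[...,1]-s[1])<.03)&(abs(w[...,2]-.117)<.005)
  print(b,np.round(w[m].mean(0),4))
m=(abs(w[...,0]-.415)<.01)&(abs(w[...,1]-.185)<.01);print('button z',np.median(w[m][:,2]))
for t in ['paste_jar_mid','multimeter','screwdriver_grip']:
  r=bot.recognise('top',t); print(t,r[0] if r else None)
bot.hand_in()"
```

```text
t 26.45 tcp [ 0.4001 -0.1058  0.1985] yaw -60.11 w -0.001 F [-0.   0.9 -0.9] j7 -18.6 j1 -25.7
a [0.609  0.2814 0.1167]
b [0.5815 0.1815 0.1168]
c [0.5368 0.2478 0.1168]
button z 0.08670118707461705
paste_jar_mid {'position': [275.4, 151.9], 'confidence': 0.58}
multimeter {'position': [101.1, 222.4], 'confidence': 0.83}
screwdriver_grip {'position': [448.3, 265.1], 'confidence': 0.63}
the job is handed in; nothing more can be done
```

All three boards are in the hot plate frame, fitted together and lying flat. The start button was pressed only after I had checked that. I handed the job in at about 26.5 s of the 72 s allowed.

**Setting down:** I placed the boards in the order A, B, C, turned +90°, -16° and +74° to fit. Each was lowered until light contact (about 8 N) before release.

**Flatness and fit:** With the arm clear, depth on the exposed board faces read 88–89 mm, against 89 mm expected. A few squares read higher because a driver partly covers them. All driver tops read about 117 mm, as they should. The top view showed gaps between the boards and to the frame on every side. Positions were within about 1 mm of plan, and unchanged after the button press.

**Start button:** I pressed until the fingers reached 81 mm with 24 N, well past the 5 N that pushes it fully down. Afterwards it read 87 mm again, so it sprang back. I could not read the button's travel directly, so the press is inferred from force and height.

**Other objects:** The jar, multimeter and screwdriver were recognised within about 3 pixels of where they started.

**Checks that failed or disagreed:**
- The automatic outline fit went wrong a few times when the arm or a neighbouring white board was in view. I used the overlay pictures and depth readings instead.
- The two cameras disagreed by about 1–2 mm, which is within the clearances.

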